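# Strip the battery cradle

### The arm

A 6-joint arm with a two-finger parallel gripper is mounted at the origin on the work surface. World frame = base frame: x ahead of the robot, y to its left, z up, the work surface at z = 0. Lengths are in mm, angles in rad, forces in N, time in s.
With the tool pointing down it reaches from about 400 to 825 mm from the base axis. Payload 7 kg.
Tool frame: the origin (TCP) lies at the very end of the fingers, on their centre line; the grasp point (between the pads) lies 19 mm behind it; z points along the fingers, y is the line along which they close (so a half turn about z gives the same grasp; the last joint's range is limited). The gripper opens to 88 mm and grips with 3 to 60 N. Pads are 19 mm wide; open, the fingers measure 130 mm over their backs; the gripper's body (78 mm by 193 mm) begins 47 mm behind the grasp point.
Start: joints at [-0.903, 0.359, 0.012, 0, -1.224, -0.288], TCP at [250.218, -626.886, 226.561] pointing down, gripper open.
Joint ranges: [-3.07, 3.07], [-1.43, 2.12], [-1.02, 1.25], [-3.03, 1.67], [-3.05, -0], [-3.03, 3.03]. Speed limits (rad/s): [2.39, 2.39, 3.01, 3.14, 3.14, 3.14].

### API

Orientations are given as a unit quaternion [x, y, z, w].
In Python, from plant import bot gives the robot as it stands. Calls block until the motion is done:
- bot.move_ptp(position, orientation): joint-space move of the TCP to a pose.
- bot.line_to(position, velocity=150, ori=None): straight line of the TCP; ori=None keeps the orientation; velocity is the mean speed in mm/s.
- bot.move_joints(angles): joint-space move.
- bot.move_gripper(opening, force=None): finger opening in mm; force is the grip in N (None keeps the last); returns when the fingers have stopped.
- bot.pause(seconds).
- bot.solve_ik(position, orientation): joint angles nearest the present ones, or None.
- bot.read_state(): the state.
- bot.camera(name): name is "scene" or "top" or "wrist"; returns the picture (384x512x3 uint8, red, green, blue); there is no depth.
- bot.get_calibration(name): a dict with "fx", "fy", "cx", "cy" (pixels), "view" (4x4, takes a point from world to camera coordinates); the wrist camera has in their place "T_tool_cam" (4x4, takes a point from camera to tool coordinates, whose origin is the TCP and whose axes are the flange's). Camera axes: x right, y up, looking along -z (the intrinsics and any distortion apply to the point x, -y, -z); pixel columns grow to the right and rows downward; lengths in mm; the calibration is good to about 2 mm. The wrist camera is an equidistant fisheye: a pixel r from the principal point sees the ray r / f radians off the axis. A picture is of the moment at which its call begins: read the wrist's pose just before it. get_calibration takes no time and is no camera call.
A pose or a line that the arm cannot do raises bot.Unreachable and nothing moves.
- bot.close_job(): hands the job in; it is judged then, once.
The state is a dict: "t": time; "joint_pos": joint angles; "qvel": joint speeds; "tau": joint torques, N m; "tcp_pos": TCP position; "eef_rot": TCP orientation; "contact_force": force on the tool from outside, world axes, zero at the start; "moment": the same for the moment, N m; "width": finger opening in mm; "finger_force": force on a finger pad.
Only numpy, scipy, OpenCV 4.12 (cv2) and the standard library are available. Lean on these libraries where they do the work, as an engineer would, in place of code of your own. Each camera call takes 0.05 s, during which the arm holds its last target. There are 200 camera calls.

### The job

Isolate the battery cradle by pressing the red button fully down and letting it up; then unscrew the knurled brass nut off its stud and lift off the yellow retaining bar, leaving both lying on the black mat. Take every blue battery pack out and put it in the orange bin, and only then press the green button fully down and let it up so the empty cradle resets. Leave the other things on the bench alone.

Things in the scene. Friction and masses are not known exactly. Their poses are not given: they have to be found in the camera images.
- cradle: grey charging cradle fixed to the bench, 76 (x) x 196 (y) mm, block 30 mm high. Origin: centre of its underside, z up. Four pockets, floor 6 mm up, 42 (x) x 26 (y) mm, centred at local x = 0, y = -69.5, -35.5, 35.5, 69.5 mm. End posts at y = +-92.5 mm (10 mm thick) and a central boss (29 mm across) rise to 70 mm and carry the bar; a threaded stud stands upright on the boss
- stud_seat (a point): point on the steel stud's vertical axis, 80 mm above the bench, where the underside of the tightened nut sits (level with the top of the bar). The stud is 22 mm across the thread and ends 37.5 mm above this point
- nut: brass knurled nut, 46 mm across, 26 high, bore 24, 120 g. Origin: centre of underside, z its axis. Coarse right-hand thread: turned anticlockwise seen from above it rises 26 mm a turn (1 to 3 mm play), easily, staying where let go. Free after 0.7 to 1 turn, underside 20 to 26 mm above stud_seat, and not before; then raise it straight over the stud's end
- bar: yellow retaining bar, 46 (x) x 198 (y) x 10 (z) mm, 180 g, with a 28 mm square hole in the middle for the stud. Origin: centre of its underside. Lies loose on posts and boss, 70 mm above the bench, over the packs and under the nut, its axes along the cradle's. Pinch it from above across its 46 mm width at the middle; raise it straight over the stud's end
- mat: black rubber mat fixed on the bench, 230 (x) x 220 (y) x 3 mm. Origin: centre of its underside
- bin: orange open bin standing loose on the bench, 140 (x) x 190 (y) x 45 mm outside, walls and floor 5 mm, 600 g. Origin: centre of its underside
- bin_in (a point): centre of the bin's inner floor, 5 mm above its underside; axes as the bin's (inner size 130 (x) x 180 (y) mm)
- red (a joint): press of the red push button, m: 0 is up, 0.006 is fully down; a spring needs about 5 N to press it fully and returns it. It isolates the cradle
- red_top (a point): centre of the top face of the red button's cap (28 mm across), which points up, on a grey station 64 x 64 mm and 30 mm high fixed to the bench
- green (a joint): press of the green push button, m: 0 is up, 0.006 is fully down; a spring needs about 5 N to press it fully and returns it. It resets the cradle, used when the pockets are empty
- green_top (a point): centre of the top face of the green button's cap (28 mm across), which points up, on a grey station 64 x 64 mm and 30 mm high fixed to the bench
- pack0: blue hard-case battery pack with a white band, 36 (x) x 24 (y) x 60 (z) mm, 110 g. Origin: centre of its underside. At the start stands upright in a cradle pocket, underside 6 mm above the bench, its axes along the cradle's; may be absent
- pack0_mid (a point): centre of pack0, 30 mm above its underside
- pack1: blue hard-case battery pack with a white band, 36 (x) x 24 (y) x 60 (z) mm, 110 g. Origin: centre of its underside. At the start stands upright in a cradle pocket, underside 6 mm above the bench, its axes along the cradle's; may be absent
- pack1_mid (a point): centre of pack1, 30 mm above its underside
- pack2: blue hard-case battery pack with a white band, 36 (x) x 24 (y) x 60 (z) mm, 110 g. Origin: centre of its underside. At the start stands upright in a cradle pocket, underside 6 mm above the bench, its axes along the cradle's; may be absent
- pack2_mid (a point): centre of pack2, 30 mm above its underside
- pack3: blue hard-case battery pack with a white band, 36 (x) x 24 (y) x 60 (z) mm, 110 g. Origin: centre of its underside. At the start stands upright in a cradle pocket, underside 6 mm above the bench, its axes along the cradle's; may be absent
- pack3_mid (a point): centre of pack3, 30 mm above its underside
- bottle: green drink bottle, 56 mm across, 150 mm high. Bystander, to be left alone. Origin: at its middle, by its underside
- mug: white mug, 80 mm across, 90 mm high. Bystander, to be left alone. Origin: at its middle, by its underside
- tape: roll of brown tape, 64 mm across, 20 mm high, lying flat. Bystander, to be left alone. Origin: at its middle, by its underside
- carton: brown carton 60 x 130 x 45 mm. Bystander, to be left alone. Origin: at its middle, by its underside
- screwdriver: screwdriver lying on the bench, about 0.2 m long. Bystander, to be left alone. Origin: at its middle, by its underside
Mind the look-alikes: they are no part of the job. Leave any purple look-alike of the nut alone. What is shaped like the pack2 but pink is not meant.

How it is judged (in metres and radians):
On the way, in this order (a step that is already met when the one before it is completed fails the run):
1. red button pressed fully down (value of joint red above 0.0048 m), for 0.05 s.
2. nut off the stud (horizontal distance between nut and stud_seat above 0.06 m), for 0.2 s.
3. bar off the cradle (horizontal distance between bar and stud_seat above 0.1 m), for 0.2 s.
4. every pack in the bin (x of pack0_mid in the frame of bin_in between -0.066 and 0.066 m and y of pack0_mid in the frame of bin_in between -0.091 and 0.091 m and z of pack0_mid in the frame of bin_in between -0.002 and 0.045 m and x of pack1_mid in the frame of bin_in between -0.066 and 0.066 m and y of pack1_mid in the frame of bin_in between -0.091 and 0.091 m and z of pack1_mid in the frame of bin_in between -0.002 and 0.045 m and x of pack2_mid in the frame of bin_in between -0.066 and 0.066 m and y of pack2_mid in the frame of bin_in between -0.091 and 0.091 m and z of pack2_mid in the frame of bin_in between -0.002 and 0.045 m and x of pack3_mid in the frame of bin_in between -0.066 and 0.066 m and y of pack3_mid in the frame of bin_in between -0.091 and 0.091 m and z of pack3_mid in the frame of bin_in between -0.002 and 0.045 m), for 0.2 s.
5. green button pressed fully down (value of joint green above 0.0048 m), for 0.05 s.
At the end, for the whole second after the job is handed in: The nut and the bar lie on the mat (their centres over it, resting on it, the bar flat), the centre of every pack that is present is inside the bin, below its rim, all are at rest, and both buttons are up (all of step 4 and x of nut in the frame of mat between -0.112 and 0.112 m and y of nut in the frame of mat between -0.107 and 0.107 m and z of nut in the frame of mat between -0.002 and 0.032 m and x of bar in the frame of mat between -0.112 and 0.112 m and y of bar in the frame of mat between -0.107 and 0.107 m and z of bar in the frame of mat between -0.003 and 0.02 m and angle between bar's own z axis and vertical below 0.15 rad and linear speed of each of pack0, pack1, pack2, pack3, nut, bar below 0.03 m/s and value of joint each of red, green below 0.0015 m); the robot touches nothing.
It fails at once if the bottle is moved more than 40 mm (distance of bottle from where it was at the start of the episode above 0.04 m).
It fails at once if the mug is moved more than 40 mm (distance of mug from where it was at the start of the episode above 0.04 m).
It fails at once if the tape is moved more than 40 mm (distance of tape from where it was at the start of the episode above 0.04 m).
It fails at once if the carton is moved more than 40 mm (distance of carton from where it was at the start of the episode above 0.04 m).
It fails at once if the screwdriver is moved more than 40 mm (distance of screwdriver from where it was at the start of the episode above 0.04 m).
Of pack0, pack1, pack2, pack3 only 2 to 4 are there at a start; the rules pass over those that are not, and their reading is None.
At some moment in a run one of bin may be knocked a few centimetres aside while the robot is not near it.
Once in a run the grip may slacken for a moment while it holds something.
It also fails if it takes over 210 s, if anything falls off the work surface, if the arm or the gripper's body presses on something with over 40 N, if the wrist force passes 120 N, or if a joint passes its speed limit or range.

## Working session

There is one attempt and no reset: what is moved stays moved. The work goes in short steps, each a Python script; the robot and the scene stay as the last script left them, time stands still between calls to the robot, and variables do not carry over. Pictures are saved under pics/ and viewed, at most 14 in all, crops included, and the job is handed in when it is done.

```bash
mkdir -p pics; ls; python3 - <<'E'
from plant import bot
import cv2,numpy as np
np.set_printoptions(precision=4,suppress=True)
for n in("scene","top"):
    cv2.imwrite(f"pics/{n}0.png",bot.camera(n)[:,:,::-1]); print(n,bot.get_calibration(n))
print(bot.get_calibration("wrist"),bot.read_state())
E
```

```text
pics
scene {'fx': 441.1284881580873, 'fy': 441.1284881580873, 'cx': 261.07095556898923, 'cy': 194.23075458125393, 'view': array([[    0.2705,     0.9625,     0.023 ,  -149.62  ],
       [   -0.5813,     0.1442,     0.8008,   250.0226],
       [    0.7674,    -0.23  ,     0.5985, -1616.538 ],
       [    0.    ,     0.    ,     0.    ,     1.    ]])}
top {'fx': 367.052033307487, 'fy': 367.052033307487, 'cx': 253.3536460737192, 'cy': 187.8459078641626, 'view': array([[   -0.0086,    -1.    ,    -0.0011,    12.8527],
       [    0.9895,    -0.0087,     0.1446,  -557.2103],
       [   -0.1446,     0.0002,     0.9895, -1061.2655],
       [    0.    ,     0.    ,     0.    ,     1.    ]])}
{'fx': 297.3186396354542, 'fy': 297.3186396354542, 'cx': 253.7125691223611, 'cy': 186.9144483740208, 'T_tool_cam': array([[  -0.0002,    0.9582,    0.286 ,   78.3109],
       [   1.    ,    0.0003,   -0.0001,   -0.1097],
       [  -0.0001,    0.286 ,   -0.9582, -157.4212],
       [   0.    ,    0.    ,    0.    ,    1.    ]])} {'t': 0.1, 'joint_pos': array([-0.9029,  0.3593,  0.0111, -0.0003, -1.2241, -0.2881]), 'qvel': array([-0.0016,  0.0011,  0.0025,  0.0019,  0.0014,  0.0001]), 'tau': array([ -0.0008, -58.4163,  29.3753,   7.0157,   0.0101,  -0.0001]), 'tcp_pos': array([ 250.0565, -626.5087,  225.7213]), 'eef_rot': array([-0.1887,  0.982 ,  0.0007, -0.0002]), 'contact_force': array([0.5791, 0.9118, 0.188 ]), 'moment': array([-0.0318,  0.0316, -0.0117]), 'finger_force': 0.0, 'width': 87.60241699283137}
```

View pics/scene0.png

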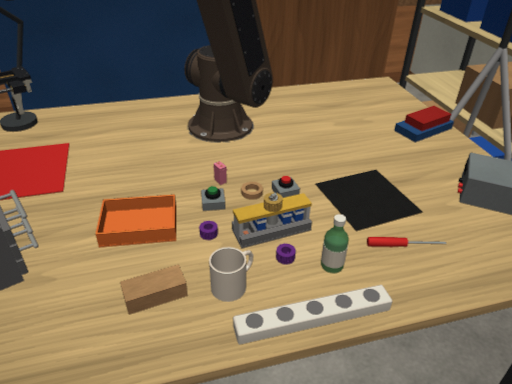

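View pics/top0.png

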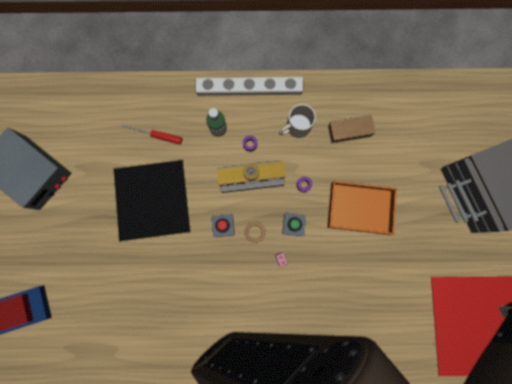

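The scene picture shows everything in view. In the top picture I see:
- bar (251,173) with the brass nut at (251,172)
- mat (151,200)
- bin (362,208)
- red button (222,225) and green button (294,224)
- tape (255,232)
- purple look-alike nuts at (250,143) and (304,184)
- pink look-alike pack at (281,259)

The nut meant is the brass one on the bar's stud. I'll take coarse positions from this view, then refine with the wrist camera.

```bash
cat > h.py <<'E'
from plant import bot
import cv2,numpy as np
from scipy.spatial.transform import Rotation as R
np.set_printoptions(precision=2,suppress=True)
def grab(n):
    c=bot.get_calibration(n); s=bot.read_state(); im=bot.camera(n)
    if n=="wrist":
        T=np.eye(4);T[:3,:3]=R.from_quat(s["eef_rot"]).as_matrix();T[:3,3]=s["tcp_pos"];W=T@c["T_tool_cam"]
    else: W=np.linalg.inv(c["view"])
    return dict(n=n,im=im,c=c,W=W)
def ray(v,px):
    c=v["c"];p=(np.atleast_2d(px).astype(float)-[c["cx"],c["cy"]])/[c["fx"],c["fy"]]
    if v["n"]=="wrist":
        r=np.linalg.norm(p,axis=1,keepdims=True)+1e-9
        d=np.c_[p/r*np.sin(r),np.cos(r)]
    else: d=np.c_[p,np.ones(len(p))]
    return v["W"][:3,3],(d*[1,-1,-1])@v["W"][:3,:3].T
def onplane(v,px,z):
    o,d=ray(v,px); return (o+d*((z-o[2])/d[:,2:]))[:,:2]
HSV=dict(red=[(0,150,90),(8,255,255)],red2=[(172,150,90),(180,255,255)],green=[(50,120,60),(85,255,255)],yellow=[(20,150,90),(32,255,255)],
 blue=[(105,120,50),(125,255,255)],orange=[(5,170,120),(16,255,255)],black=[(0,0,0),(180,255,45)])
def blobs(v,col,amin=40):
    hsv=cv2.cvtColor(v["im"],cv2.COLOR_RGB2HSV); m=cv2.inRange(hsv,*HSV[col])
    if col=="red": m|=cv2.inRange(hsv,*HSV["red2"])
    m=cv2.morphologyEx(m,cv2.MORPH_CLOSE,np.ones((3,3)))
    cs,_=cv2.findContours(m,cv2.RETR_EXTERNAL,cv2.CHAIN_APPROX_NONE)
    return sorted([c[:,0] for c in cs if cv2.contourArea(c)>amin],key=lambda c:-cv2.contourArea(c))
def rect(v,c,z):   # centre,size,yaw(deg, in -45..45)
    (cx,cy),(w,h),a=cv2.minAreaRect(onplane(v,c,z).astype(np.float32))
    while a>45: a-=90;w,h=h,w
    return np.array([cx,cy,w,h,a])
def quat(yaw,tilt=0):  # fingers close along world x turned by yaw deg; tilt about closing axis, + leans body to +y side
    y=np.radians(yaw);t=np.radians(tilt)
    Y=np.array([np.cos(y),np.sin(y),0]);n=np.array([-np.sin(y),np.cos(y),0])
    Z=-np.array([0,0,1])*np.cos(t)-n*np.sin(t)
    return R.from_matrix(np.c_[np.cross(Y,Z),Y,Z]).as_quat()
def save(v,n): cv2.imwrite(f"pics/{n}.png",v["im"][:,:,::-1])
def line(p,v=150,q=None): bot.line_to(list(map(float,p)),v,None if q is None else list(q))
def ptp(p,q): bot.move_ptp(list(map(float,p)),list(q))
E
python3 - <<'E'
from h import *
v=grab("top")
for c,z in(("red",40),("green",40),("yellow",80),("orange",45),("black",3)):
    for b in blobs(v,c): print(c,b.mean(0),rect(v,b,z))
for s in (0,180):
    q=quat(s); print(s,[bot.solve_ik(p,list(q)) for p in([600,0,200],[550,200,200],[550,-300,200],[500,0,200])])
q=quat(90);print([bot.solve_ik([600,0,200],list(quat(a))) for a in(90,-90,45,-45)])
E
```

```text
red [466.56 317.45] [ 157.04 -620.26  271.6   232.91    0.02]
red [ 11.43 312.97] [203.09 706.32  78.31  77.23  16.88]
red [165.76 136.58] [718.74 275.61  21.92  97.28 -16.06]
red [221.58 225.  ] [447.1  103.22  23.58  26.74  -0.5 ]
yellow [231.33 175.45] [589.1   69.73  42.18  83.44   7.19]
yellow [270.28 170.96] [600.96 -39.54  42.58  83.52   6.76]
orange [357.76 208.37] [ 495.34 -314.43  135.12  184.52   -7.2 ]
black [305.46 362.37] [  62.3  -120.09  137.64  620.11   -0.47]
black [150.86 200.15] [529.17 324.79 221.07 212.2    7.08]
black [254.28   4.85] [1183.69   -4.49   36.83 1713.72    0.07]
black [497.53 351.7 ] [  70.9  -718.03  271.17  110.54  -34.2 ]
black [471.29 197.19] [ 523.55 -658.41  236.84   75.1    21.62]
black [ 44.61 171.68] [616.04 711.63 159.93 208.49 -38.53]
black [ 27.64 307.02] [211.33 680.65  78.31  12.51  17.01]
black [ 44.89 301.77] [226.08 630.37  92.45  10.67  17.73]
black [461.24 200.  ] [ 518.85 -633.     81.89    8.58   22.02]
0 [array([ 0.33,  0.25, -0.2 ,  0.  , -1.12,  2.82]), array([ 0.68,  0.23, -0.23,  0.  , -1.11,  2.46]), array([-0.19,  0.3 , -0.14,  0.  , -1.13, -2.95]), array([ 0.39,  0.09, -0.41,  0.  , -1.08,  2.75])]
180 [array([ 0.33,  0.25, -0.2 ,  0.  , -1.12, -0.33]), array([ 0.68,  0.23, -0.23,  0.  , -1.11, -0.68]), array([-0.19,  0.3 , -0.14,  0.  , -1.13,  0.19]), array([ 0.39,  0.09, -0.41,  0.  , -1.08, -0.39])]
[array([ 0.33,  0.25, -0.2 ,  0.  , -1.12, -1.9 ]), array([ 0.33,  0.25, -0.2 ,  0.  , -1.12,  1.25]), array([ 0.33,  0.25, -0.2 ,  0.  , -1.12, -2.68]), array([ 0.33,  0.25, -0.2 ,  0.  , -1.12,  2.03])]
```

```bash
python3 - <<'E'
from h import *
bot.move_gripper(0)
print("w",bot.read_state()["width"])
ptp([455,100,200],quat(187)); bot.pause(.3)
v=grab("wrist");save(v,"w_red")
for b in blobs(v,"red"): print("red",b.mean(0),rect(v,b,40))
ptp([600,15,300],quat(187)); bot.pause(.3)
v=grab("wrist");save(v,"w_bar")
for c,z in(("yellow",80),("green",40),("red",40),("blue",66)):
    for b in blobs(v,c): print(c,b.mean(0),rect(v,b,z))
a=cv2.imread("pics/w_red.png");b=cv2.imread("pics/w_bar.png")
cv2.imwrite("pics/w2.png",cv2.resize(np.hstack([a,b]),(800,300),interpolation=cv2.INTER_AREA))
E
```

```text
w 0.48397611522643913
red [260.12 176.88] [446.15 103.92  27.68  28.53   6.95]
red [ 69.4  241.56] [696.41 228.06  23.78  21.63 -17.5 ]
red [ 70.16 275.76] [708.12 288.36  12.81  31.71 -11.14]
yellow [256.02 118.02] [602.67 -38.81  43.68  86.72   5.96]
yellow [254.41 201.76] [590.05  73.14  42.7   75.84   6.17]
green [369.65  83.98] [ 444.63 -113.25   29.13   26.73   11.71]
red [344.22 220.81] [444.69  98.48  27.43  13.71   5.5 ]
```

View pics/w2.png

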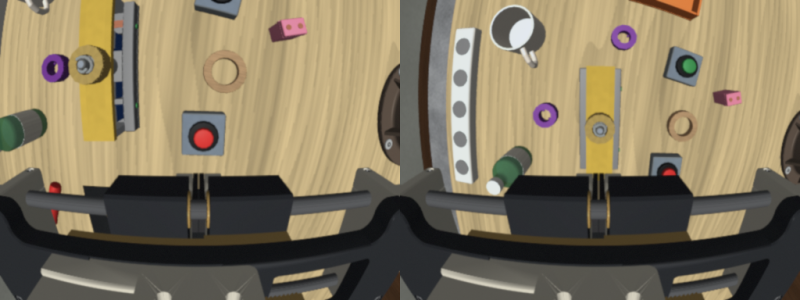

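View pics/w_bar.png

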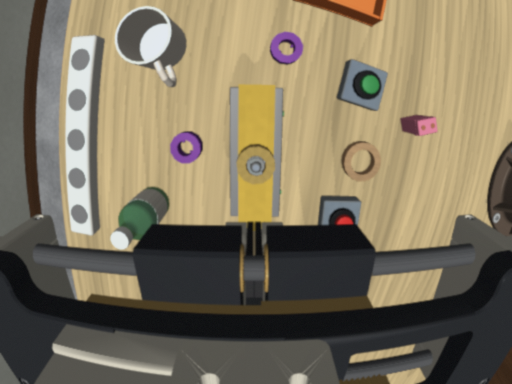

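The w_bar picture shows the brass nut at (256,164) on the stud, in the middle of the yellow bar. The purple rings at (286,47) and (185,147) lie on the bench and are not meant. The red button is sharp in the first wrist picture, with its diameter measuring 28 mm, so I'll press it.

```bash
cat >> h.py <<'E'
def press(x,y,q,z0=60):
    ptp([x,y,z0+50],q); line([x,y,z0],60); bot.pause(.3); f0=bot.read_state()["contact_force"][2]; z=z0; tr=[]
    while z>25:
        z-=1; line([x,y,z],20); f=bot.read_state()["contact_force"][2]-f0; tr.append((z,round(f,1)))
        if abs(f)>14: break
    bot.pause(.3); print(tr[-12:]); line([x,y,z0+60],60)
E
python3 - <<'E'
from h import *
v=grab("wrist"); bl=[b for b in blobs(v,"yellow") if len(b)>60][:2]
P=np.vstack(bl); print("bar",rect(v,P,80))
hsv=cv2.cvtColor(v["im"],cv2.COLOR_RGB2GRAY)
c=cv2.HoughCircles(cv2.GaussianBlur(hsv[130:200,220:295],(3,3),0),cv2.HOUGH_GRADIENT,1,30,param1=100,param2=15,minRadius=14,maxRadius=23)
if c is not None:
    for k in c[0][:2]: print("nut",k,onplane(v,[k[:2]+[220,130]],106))
print("studtop",onplane(v,[[256,166]],117.5))
press(446,104,quat(187))
E
```

```text
bar [596.59  14.47  43.37 193.84   6.43]
nut [36.5 34.5 21. ] [[595.57  13.99]]
studtop [[596.34  13.37]]
[(56, np.float64(0.8)), (55, np.float64(1.3)), (54, np.float64(1.3)), (53, np.float64(0.6)), (52, np.float64(2.4)), (51, np.float64(2.7)), (50, np.float64(4.6)), (49, np.float64(4.0)), (48, np.float64(4.6)), (47, np.float64(5.0)), (46, np.float64(8.6)), (45, np.float64(19.6))]
```

Red went fully down: 6 mm of travel, then a hard stop. Next is the nut.

```bash
python3 - <<'E'
from h import *
N=np.array([596,14.])
def turn(y0,y1,z0,z1,n):
    for k in range(1,n+1):
        a=k/n; line([*N,z0+(z1-z0)*a],40,quat(y0+(y1-y0)*a))
    s=bot.read_state(); print(s["t"],"yaw",y1,"z",s["tcp_pos"],"F",s["contact_force"],"w",s["width"],"j6",s["joint_pos"][5])
bot.move_gripper(75)
ptp([*N,160],quat(110)); ptp([*N,150],quat(40)); line([*N,86],80)
bot.move_gripper(30,30); s=bot.read_state(); print("grip",s["width"],s["finger_force"],s["contact_force"])
turn(40,200,86,86+160/360*26,8)
turn(200,355,86+160/360*26,86+315/360*26,8)
E
```

```text
grip 45.69203160768472 30.000238297507167 [2.52 1.68 0.4 ]
22.4667 yaw 200 z [596.76  15.05  97.68] F [ 3.48  6.52 -1.21] w 45.72957868856409 j6 -0.005316808682959569
26.4 yaw 355 z [596.33  14.04 108.89] F [ 4.61  3.33 -0.65] w 45.76514133226126 j6 2.700124392213987
```

```bash
python3 - <<'E'
from h import *
N=np.array([596,14.])
z=86+315/360*26
bot.move_gripper(75); line([*N,z+50],120)
ptp([*N,z+50],quat(187)); line([*N,z],80); bot.move_gripper(30,35); print(bot.read_state()["width"])
for k in range(1,5): line([*N,min(z+k*15/360*26,112.5)],40,quat(187+15*k))
s=bot.read_state();print(s["tcp_pos"],s["contact_force"],s["width"])
for k in range(1,7):
    line([*N,112.5+5*k],50); f=bot.read_state()["contact_force"]; print(f[2],end=" ")
    if abs(f[2])>25: break
line([*N,190],100); bot.pause(.2)
s=bot.read_state();print(s["t"],s["tcp_pos"],s["contact_force"],s["width"])
E
```

```text
46.13902304283076
[597.35  14.22 113.26] [ 5.69 -2.49  1.46] 46.37221277153614
1.3034616744435916 1.9378078249914856 -0.7016422346595288 -1.690984742251044 -1.2471461694712151 -0.9549924017253753 35.4917 [595.54  13.9  189.14] [ 0.22 -0.36 -1.25] 46.32945336819929
```

```bash
cat >> h.py <<'E'
def lower(p,z0,z1,step=1,fmax=6):
    line([*p,z0],150); bot.pause(.25); f0=bot.read_state()["contact_force"][2]; z=z0
    while z>z1:
        z-=step; line([*p,z],15); f=bot.read_state()["contact_force"][2]-f0
        if abs(f)>fmax: break
    print("lowered z",z,"f",f)
M=np.array([529,325.]);MY=np.radians(7)
def mat(x,y): return M+np.array([[np.cos(MY),-np.sin(MY)],[np.sin(MY),np.cos(MY)]])@[x,y]
E
python3 - <<'E'
from h import *
p=mat(68,0); q=quat(187)
line([596,80,190],200); ptp([*p,120],q); print(bot.read_state()["width"])
lower(p,18,4); bot.move_gripper(62); line([*p,120],150)
p=mat(0,-30);
v=grab("wrist");save(v,"w_mat"); print(bot.read_state()["t"])
for b in blobs(v,"black",3000): print(b.mean(0),rect(v,b,3))
E
```

```text
46.5145367507176
lowered z 13 f 6.261951639286557
41.0167
[223.5  295.49] [575.27 457.1  779.34 158.72   6.58]
```

View pics/w_mat.png

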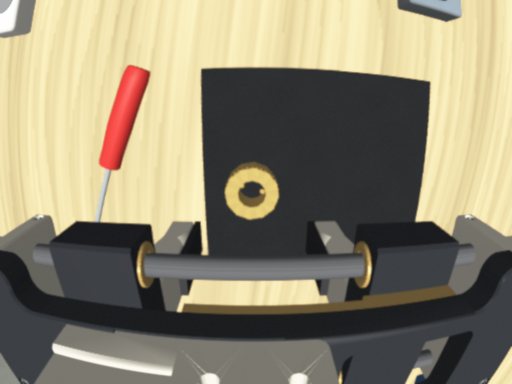

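The nut lies flat on the mat at (252,190). Next, the bar.

```bash
python3 - <<'E'
from h import *
q=quat(186.5); p=[596,14.]
bot.move_gripper(70)
ptp([*p,160],q); line([*p,71.5],100); bot.move_gripper(30,50); s=bot.read_state(); print(s["width"],s["contact_force"])
line([*p,90],50); line([*p,150],100); bot.pause(.2); s=bot.read_state(); print(s["width"],s["contact_force"])
m=mat(-42,0); ptp([*m,110],q); print(bot.read_state()["width"])
lower(m,14,4); bot.move_gripper(62); line([*m,120],100)
ptp([600,20,300],quat(187)); bot.pause(.3); v=grab("wrist");save(v,"w_cr"); save(grab("top"),"top1"); print(bot.read_state()["t"])
for b in blobs(v,"blue",20): print(b.mean(0),rect(v,b,66))
a=cv2.imread("pics/w_cr.png")[60:230,180:330];b=cv2.imread("pics/top1.png")[100:270,90:420]
cv2.imwrite("pics/c1.png",np.hstack([cv2.resize(a,(400,453)),cv2.resize(b,(400,453))[:, :]]))
E
```

```text
45.047833848117584 [-0.37  0.95  2.97]
44.97998827286273 [ 0.36 -0.21 -1.98]
45.05927856846669
lowered z 4 f 9.53765605934693
54.1417
[255.25 181.09] [593.4   50.78  35.55  28.34   7.03]
[256.   127.95] [600.99 -21.21  34.27  23.8    6.72]
[254.35 203.12] [590.13  82.47  35.2   23.77   7.02]
```

View pics/c1.png

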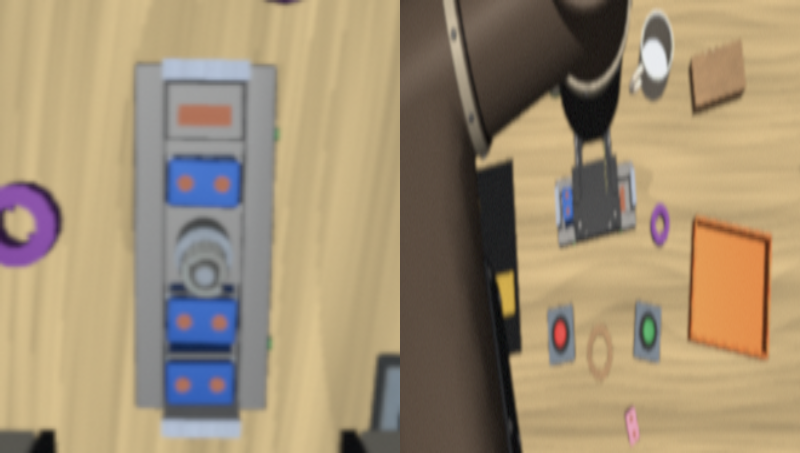

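The crop shows three packs (blue blobs) at local y = -35.5, +35.5 and +69.5. The pocket at -69.5 is empty and the bar is on the mat. I'll start with the outer pack, since for the inner ones the wrist has to lean away from the stud.

```bash
cat >> h.py <<'E'
C=np.array([596,14.3]);CY=6.8
def loc(c,yaw,x,y):
    a=np.radians(yaw); return c+np.array([[np.cos(a),-np.sin(a)],[np.sin(a),np.cos(a)]])@[x,y]
def findbin():
    v=grab("top"); b=[r for r in (rect(v,k,45) for k in blobs(v,"orange",800)) if 110<r[2]<150 and 160<r[3]<200]
    return b[0]
def pick(y,lean):  # lean deg, + to local +y
    q=quat(180+CY,-lean); p=loc(C,CY,0,y-np.sign(lean)*4)
    bot.move_gripper(60); ptp([*p,190],q); line([*p,38],120)
    bot.move_gripper(20,40); s=bot.read_state(); print("grip",s["width"],s["contact_force"])
    line([*p,80],50); line([*p,190],150); bot.pause(.2); s=bot.read_state(); print("held",s["width"],s["contact_force"],s["t"])
def place(y,lean):
    b=findbin(); print("bin",b); q=quat(180+b[4],-lean); p=loc(b[:2],b[4],0,y-np.sign(lean)*4)
    ptp([*p,190],q); print("w",bot.read_state()["width"]); line([*p,90],150)
    lower(p,48,36,1,4); bot.move_gripper(58); line([*p,190],120); print("t",bot.read_state()["t"])
E
python3 - <<'E'
from h import *
pick(69.5,0)
if 33<bot.read_state()["width"]<39: place(50,0)
E
```

```text
grip 35.73896026558204 [0.28 0.36 3.62]
held 35.72202727037832 [-1.19  0.93 -1.37] 59.0167
bin [ 494.88 -313.85  133.38  187.38   -7.2 ]
w 35.84550212867926
lowered z 36 f 13.738267533250509
t 66.9667
```

```bash
python3 - <<'E'
from h import *
v=grab("wrist");save(v,"w_b1")
pick(35.5,25)
if 33<bot.read_state()["width"]<39: place(0,25)
v=grab("wrist");save(v,"w_b2")
cv2.imwrite("pics/b12.png",cv2.resize(np.hstack([cv2.imread(f"pics/w_b{k}.png") for k in(1,2)]),(800,300)))
E
```

```text
grip 35.70158694364973 [-0.41  0.87  1.06]
held 35.76013907842485 [-1.37  0.14  0.46] 72.5667
bin [ 495.14 -314.07  133.96  187.75   -7.2 ]
w 35.91507913852963
lowered z 36 f 12.629507510298286
t 80.575
```

View pics/b12.png

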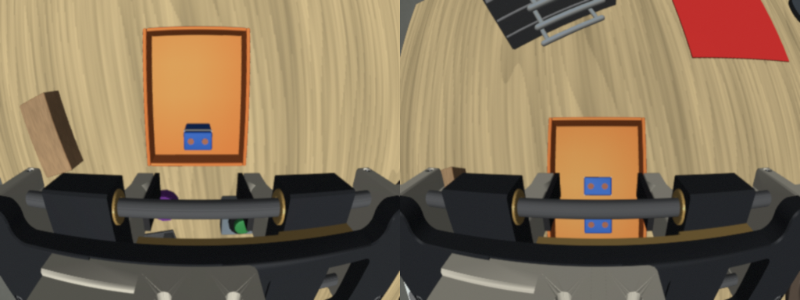

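Both packs stand upright in the bin, in the right half of the picture at (597,186) and (597,225). Now the third.

```bash
python3 - <<'E'
from h import *
pick(-35.5,-25)
if 33<bot.read_state()["width"]<39: place(-50,-25)
v=grab("top");save(v,"top3")
cv2.imwrite("pics/t3.png",cv2.resize(v["im"][100:270,90:420,::-1],(800,412)))
print(findbin())
for b in blobs(v,"blue",15): print(b.mean(0),onplane(v,[b.mean(0)],65))
E
```

```text
grip 35.84031129507382 [0.86 0.23 2.43]
held 35.390249224252116 [-0.48  0.51 -0.82] 86.0917Traceback (most recent call last):
  File "<stdin>", line 3, in <module>
  File "h.py", line 66, in place
    b=findbin(); print("bin",b); q=quat(180+b[4],-lean); p=loc(b[:2],b[4],0,y-np.sign(lean)*4)
  File "h.py", line 59, in findbin
    return b[0]
           ~^^^
IndexError: list index out of range
```

```bash
python3 - <<'E'
from h import *
s=bot.read_state();print(s["width"])
v=grab("top");save(v,"top3")
for b in blobs(v,"orange",100): print(b.mean(0),rect(v,b,45))
cv2.imwrite("pics/t3.png",cv2.resize(v["im"][100:270,90:420,::-1],(800,412)))
E
```

```text
35.3747739143427
[367.22 205.18] [ 495.03 -313.72  133.07  188.74   -7.33]
```

View pics/t3.png

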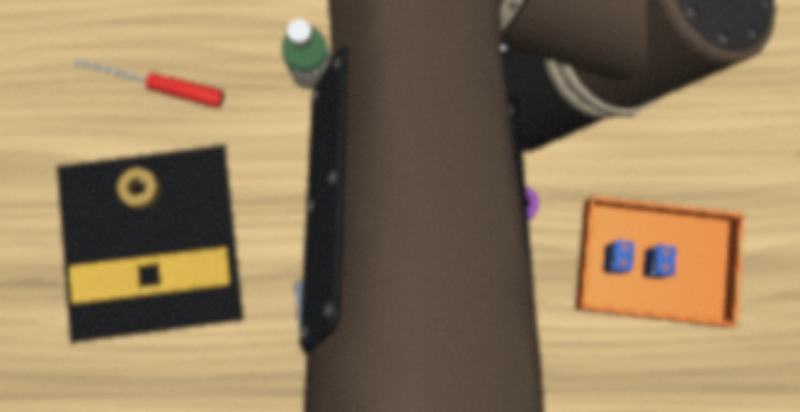

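The picture shows the bin unmoved with two packs in it, and the nut and bar lying flat on the mat. The pack is still held, so I'll place it.

```bash
python3 - <<'E'
from h import *
place(-50,-25)
ptp([480,-113,200],quat(187)); bot.move_gripper(0); bot.pause(.2)
v=grab("wrist"); 
for b in blobs(v,"green"): print("green",b.mean(0),rect(v,b,52))
v=grab("top");save(v,"top4")
cv2.imwrite("pics/t4.png",cv2.resize(v["im"][100:270,90:420,::-1],(800,412)))
print([rect(v,b,45) for b in blobs(v,"orange",500)])
for b in blobs(v,"blue",15): print(b.mean(0),onplane(v,[b.mean(0)],65))
E
```

```text
Traceback (most recent call last):
  File "h.py", line 66, in place
    b=findbin(); print("bin",b); q=quat(180+b[4],-lean); p=loc(b[:2],b[4],0,y-np.sign(lean)*4)
  File "h.py", line 59, in findbin
    return b[0]
           ~^^^
IndexError: list index out of range
```

The bin's contour is broken by the packs, so its area falls below my threshold. I'll lower the threshold.

```bash
sed -i 's/"orange",800/"orange",100/' h.py; python3 - <<'E'
from h import *
place(-50,-25)
ptp([480,-113,200],quat(187)); bot.move_gripper(0); bot.pause(.2)
v=grab("wrist"); 
for b in blobs(v,"green"): print("green",b.mean(0),rect(v,b,52))
v=grab("top");save(v,"top4")
cv2.imwrite("pics/t4.png",cv2.resize(v["im"][100:270,90:420,::-1],(800,412)))
print([rect(v,b,45) for b in blobs(v,"orange",100)])
for b in blobs(v,"blue",15): print(b.mean(0),onplane(v,[b.mean(0)],65))
E
```

```text
bin [ 494.97 -313.73  133.19  188.71   -7.33]
w 35.56902318192015
lowered z 36 f 9.603027047692791
t 94.2
green [281.97 177.97] [ 448.23 -113.19   26.88   26.52    7.25]
[array([ 494.82, -314.21,  133.71,  186.73,   -7.33])]
[ 34.5  305.57] [[225.45 624.68]]
[378.65 209.84] [[ 485.9  -355.73]]
```

View pics/t4.png

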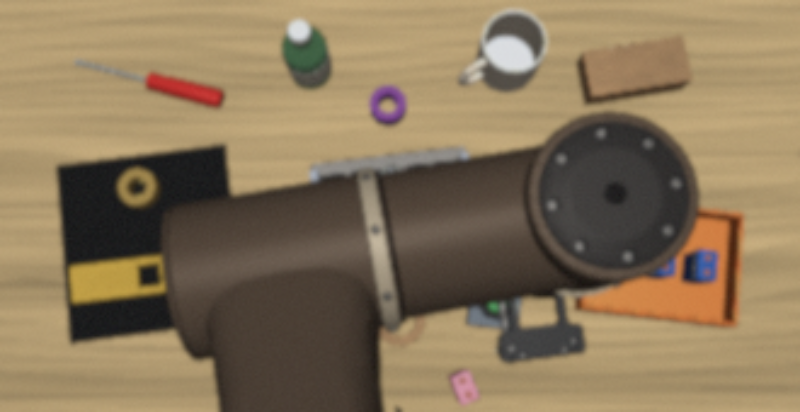

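The third pack stands in the bin at (703,265) in the crop, but the arm hides the others. I'll check them with the wrist camera before resetting.

```bash
python3 - <<'E'
from h import *
ptp([500,-290,300],quat(187)); bot.pause(.2)
v=grab("wrist"); save(v,"w_bin")
ptp([600,20,300],quat(187)); bot.pause(.2); w=grab("wrist"); 
cv2.imwrite("pics/e.png",cv2.resize(np.hstack([v["im"],w["im"]])[:,:,::-1],(800,300)))
print(bot.read_state()["t"])
for b in blobs(v,"blue",30): print(onplane(v,[b.mean(0)],65))
E
```

```text
99.125
[[ 494.61 -315.45]]
[[ 488.22 -363.2 ]]
[[ 500.58 -265.64]]
[[ 500.2  -283.15]]
```

View pics/e.png

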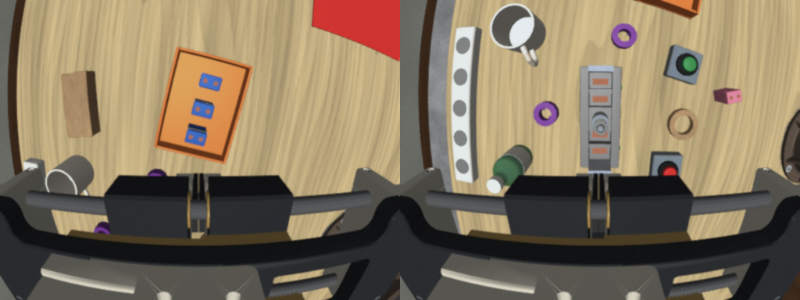

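The left half shows three packs in the bin, and the right half shows the visible pockets empty. The last pocket is hidden by the gripper, but its pack was the first one I moved. Now the green button.

```bash
python3 - <<'E'
from h import *
press(447.5,-113.2,quat(187))
ptp([447.5,-50,250],quat(187)); bot.pause(.5)
v=grab("top"); print([rect(v,b,45) for b in blobs(v,"orange",100)],[onplane(v,[b.mean(0)],65) for b in blobs(v,"blue",15)],[rect(v,b,13) for b in blobs(v,"yellow")],bot.read_state()["t"])
print(bot.close_job())
E
```

```text
[(56, np.float64(-0.9)), (55, np.float64(-1.4)), (54, np.float64(-1.1)), (53, np.float64(-1.0)), (52, np.float64(0.7)), (51, np.float64(1.8)), (50, np.float64(1.5)), (49, np.float64(3.5)), (48, np.float64(2.5)), (47, np.float64(3.9)), (46, np.float64(6.9)), (45, np.float64(17.7))]
[array([ 494.15, -321.61,  135.27,  167.73,   -6.35])] [array([[225.45, 624.65]]), array([[ 486.08, -356.11]]), array([[ 493.76, -310.15]]), array([[ 498.68, -260.53]])] [array([487.36, 320.56,  49.83, 200.57,   7.71])] 108.1167
the job is handed in; nothing more can be done
None
```

The job is handed in at about 108 s, though the hand-in returned no verdict: red was pressed, the nut and bar lie on the mat, all three packs present are in the bin, and green was pressed last.

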